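# Fold the flap of the abacus case and tuck it under the lip

### The arm

A 7-joint arm with a two-finger parallel gripper is mounted at the origin on the work surface. World frame = base frame: x ahead of the robot, y to its left, z up, the work surface at z = 0. Lengths are in m, angles in rad, forces in N, time in s.
With the tool pointing down it reaches from about 0.425 to 0.875 m from the base axis. Payload 4.7 kg.
Tool frame: the origin (TCP) lies at the very end of the fingers, on their centre line; the grasp point (between the pads) lies 19 mm behind it; z points along the fingers, y is the line along which they close (so a half turn about z gives the same grasp; the last joint's range is limited). The gripper opens to 87 mm and grips with 3 to 60 N. Pads are 19 mm wide; open, the fingers measure 117 mm over their backs; the gripper's body (75 mm by 190 mm) begins 51 mm behind the grasp point.
Start: joints at [1.222, 0.321, -0.07, 1.45, 0.023, 1.371, -0.057], TCP at [0.231, -0.608, 0.223] pointing down, gripper open.
Joint ranges: [-2.86, 2.86], [-0.3, 2.09], [-1.38, 1.24], [0.06, 2.45], [-1.56, 4.7], [0.09, 2.05], [-2.69, 2.69]. Speed limits (rad/s): [2.57, 2.57, 3.14, 3.14, 3.14, 3.14, 3.14].

### API

Orientations are given as a rotation vector (axis times angle).
In Python, from bench import ctrl gives the robot as it stands.
- The arm moves only by the tool jog_arm, never from a script. Its argument "commands" is a list of rows, each a list of 7 numbers: the opening, from 0 (shut) to 1 (fully open), then the shift along the world's x, y, z scaled (see below), then the turn, a rotation vector about the world's x, y, z scaled (see below). A call has exactly 5 rows; each row is the pose to reach, as a shift and turn from the pose commanded when the call began; what a row does not reach only later rows make up. The controller multiplies each number of a shift by 0.5 m and each number of a turn by 30 degrees. A row lasts 1/12 s, in which the tool goes at most 41.7 mm and 7.16 degrees, less where a joint would pass 70% of its speed; a pose out of reach is approached as far as the arm can. A call with a number of a shift or a turn outside -1 to 1 is refused whole. A call with a gripper value outside its range is refused whole. The fingers move at their own pace and stop on an object; "grip_force" is the grip in N (left out, the last holds). Time passes only in rows, so rows that repeat a pose let the fingers close, or fill a call up. It gives the time, the measured TCP pose, the force, the opening and the grip force at its end, in the units of the state.
- ctrl.get_state(): the state, without advancing time (a new reading comes with each control period).
- ctrl.get_image(name): name is "side" or "top" or "wrist"; returns a dict with "frame" (480x640x3 uint8, red, green, blue), "vfov" (degrees; the focal length in pixels is half the picture's height over the tangent of half this angle, whatever the lens; pixels are square), "cx", "cy" (the principal point, pixels), "camera_from_world" (4x4, takes a point from world to camera coordinates); the wrist camera has in their place "mount" (4x4, takes a point from camera to tool coordinates, whose origin is the TCP and whose axes are the flange's). Camera axes: x right, y down, z forward; pixel columns grow to the right and rows downward; lengths in m; the calibration is good to about 2 mm. A picture is of the moment at which its call begins: read the wrist's pose just before it. There is no depth.
- ctrl.close_job(): hands the job in; it is judged then, once.
The state is a dict: "time": time; "joint_positions": joint angles; "qd": joint speeds; "joint_torque": joint torques, N m; "position": TCP position; "tool_rot": TCP orientation; "ft_force": force on the tool from outside, world axes, zero at the start; "torque": the same for the moment, N m; "grip_width": opening from 0.0 (shut) to 1.0 (fully open); "grip_force": force on a finger pad.
Only numpy, scipy, OpenCV 4.12 (cv2) and the standard library are available. Lean on these libraries where they do the work, as an engineer would, in place of code of your own. Each camera call takes 0.05 s, during which the arm holds its last target. There are 200 camera calls.

### The job

Close the abacus case: with the fingertips, push its standing red flap over until it lies flat on the mouth of the case, then push the flap by its thumb step towards the covered end until its free edge is tucked all the way under the tin lip, so that it stays shut when you let go. Push without forcing the flap, pick nothing up, and leave the abacus in the case, the padlock on it and the other things on the ledge where they are.

Things in the scene. Friction and masses are not known exactly. Their poses are not given: they have to be found in the camera images.
- case: fixed chipboard abacus case, x 150 mm, y 210 mm, top 45 mm above the ledge. Origin at ledge level, 100 mm from the hinge end, 110 mm from the other. +y points from hinge end to covered end (tuck direction). A cover closes the top above y = 22 mm, a deck below y = -68 mm; between is the open mouth. Two hinge cheeks (x +-69 mm, 4 mm thick, y -80 to -28 mm) rise 12 mm over the top.
- flap_hinge (a point): middle of the flap's steel hinge pin (pin along case x), 48 mm above the ledge; at case y = -66 mm plus the value of joint tuck, case x = 0. It slides with the flap.
- flap (a joint): angle of the red flap (120 mm wide along case x, 3 mm thick, free edge 78 mm from the pin): 0 = flat over the mouth (hard stop), pi/2 = upright, more = leaning back away from the case, at most 2.3. A weak spring (0.03 N m/rad, neutral at 2.0 rad, about 1 N at the thumb step) raises it again when let go untucked. Starts at 1.7 to 2.2.
- tuck (a joint): slide of the pin in its slots along case +y, m: 0 = drawn back, 0.024 = home. Takes about 3 N, stays where left. With the flap flat its edge is 8 mm before the lip's mouth at 0, enters at 0.008 and is 16 mm in at 0.024. Past 0.008 with the flap still up, the edge would come down on top of the lip. Starts at 0 to 0.003.
- thumb_step (a point): middle of the upright face, towards the hinge, of the wooden thumb step on the flap's outer face (upper when folded): 44 mm from the pin, 80 mm wide, 8 mm high, sloping away to the flap's edge on its other side. A fingertip between hinge and step can press the flap down and push it along.
- flap_edge (a point): middle of the flap's tin-bound free edge, 78 mm from the pin, at mid thickness.
- lip_mouth (a point): middle of the front of the tin retaining lip's flared mouth, fixed to the case (case y = 20 mm, 54.5 mm above the ledge). Lip 120 mm wide along case x; its flat part (case y 26 to 44 mm) has its underside 52.5 mm and top 55 mm above the ledge, 3 mm over the folded flap's upper face (49.5 mm). Top of the flare: 59 mm.
- abacus: bystander: loose wooden abacus with yellow beads, 105 x 170 x 18 mm, lying in the case on its 6 mm floor, below the flap; origin at the centre of its underside.
- padlock: bystander: brass padlock, body 36 x 40 x 16 mm, steel shackle, lying flat on the case's fixed cover; origin under the body's centre.
- pot: bystander: glossy brown clay pot, 90 mm wide, 95 mm high, loose on the ledge; origin under its centre.
- jar: bystander: amber jar with a yellow cap, 68 mm wide, 90 mm high; origin under its centre.
- ruler_a: bystander: pale wooden ruler, 28 x 300 x 5 mm, lying on the ledge to the robot's right of the case; origin under its centre, long along its y.
- ruler_b: bystander: darker wooden ruler, same size.
- chalkbox: bystander: small cardboard box, 70 x 100 x 45 mm, on the robot's right; origin under its centre.

How it is judged:
By the outcome, as a careful person would: the job done as asked, in the order asked, and still so for the second after the job is handed in, with the robot touching nothing.
It also fails if it takes over 42 s, if anything falls off the work surface, if the arm or the gripper's body presses on something with over 40 N, if the wrist force passes 120 N, or if a joint passes its speed limit or range.

## Working session

There is one attempt and no reset: what is moved stays moved. The work goes in short steps, Python scripts to look and compute and a tool call to move; the robot and the scene stay as the last step left them, time stands still between calls to the robot, and variables do not carry over. Pictures are saved under pics/ and viewed, at most 10 in all, crops included, and the job is handed in when it is done.

Besides the shell and the picture viewer there is one more tool, called after "Call:" as name([rows], argument=value, ...), one row to a line, values as JSON. jog_arm: Moves the arm, as the interface text tells. Shifts and turns lie within -1 to 1; 1 stands for 0.5 m of shift or 30 degrees of turn. Its arguments: {"type":"object","properties":{"commands":{"type":"array","items":{"type":"array","items":{"type":"number","minimum":-1,"maximum":1}}},"grip_force":{"type":"number"}},"required":["commands"]}

```bash
mkdir -p pics
cat > h.py <<'E'
import sys; sys.path.insert(0,'.')
import numpy as np, cv2
from bench import ctrl
def shot(n,name=None):
    d=ctrl.get_image(n)
    if name: cv2.imwrite(f'pics/{name}.png',cv2.cvtColor(d['frame'],cv2.COLOR_RGB2BGR))
    return d
def cam(d):
    f=240/np.tan(np.radians(d['vfov'])/2); return f,d['cx'],d['cy'],np.array(d['camera_from_world'])
def proj(d,P):
    f,cx,cy,T=cam(d); p=np.atleast_2d(P)@T[:3,:3].T+T[:3,3]; return np.c_[cx+f*p[:,0]/p[:,2],cy+f*p[:,1]/p[:,2]]
def ray(d,uv):
    f,cx,cy,T=cam(d); r=np.array([(uv[0]-cx)/f,(uv[1]-cy)/f,1])@T[:3,:3]; return -T[:3,:3].T@T[:3,3], r/np.linalg.norm(r)
def onz(d,uv,z):
    o,r=ray(d,uv); return o+r*(z-o[2])/r[2]
E
python3 - <<'E'
from h import *
s=ctrl.get_state(); print(s)
for n in('top','side'):
    d=shot(n,n+'0'); print(n,d['vfov'],d['cx'],d['cy'],np.round(ray(d,(320,240)),3).tolist(), {k for k in d})
E
```

```text
{'time': 0.0, 'joint_positions': array([ 1.22209566,  0.32179501, -0.07009274,  1.45167545,  0.02259577,
        1.37077191, -0.05689868]), 'qd': array([-6.05835566e-04,  2.08266922e-03, -3.83044335e-04,  4.87366330e-04,
        1.02597392e-03,  4.51155930e-05,  1.37505561e-03]), 'joint_torque': array([-3.88403450e-04, -4.91290784e+01, -4.04214514e-01, -3.12531745e+01,
       -6.38861535e-02,  4.37074690e-02,  1.57097834e-04]), 'position': array([ 0.23044728, -0.60719479,  0.22147951]), 'tool_rot': array([-3.08825073e+00, -5.66498152e-01,  6.67205622e-04]), 'ft_force': array([-0.18466613, -0.10513776,  0.1308154 ]), 'torque': array([0.01429899, 0.01884617, 0.02657557]), 'grip_force': 0.0, 'grip_width': 0.9980304928249}
top 57.03089199982108 326.75720108327107 237.96345722886818 [[0.377, -0.022, 1.035], [0.186, 0.026, -0.982]] {'frame', 'cx', 'vfov', 'cy', 'camera_from_world'}
side 47.36553262486456 318.2289452076333 238.92198288120133 [[0.216, 0.881, 0.793], [0.304, -0.744, -0.595]] {'frame', 'cx', 'vfov', 'cy', 'camera_from_world'}
```

View pics/top0.png

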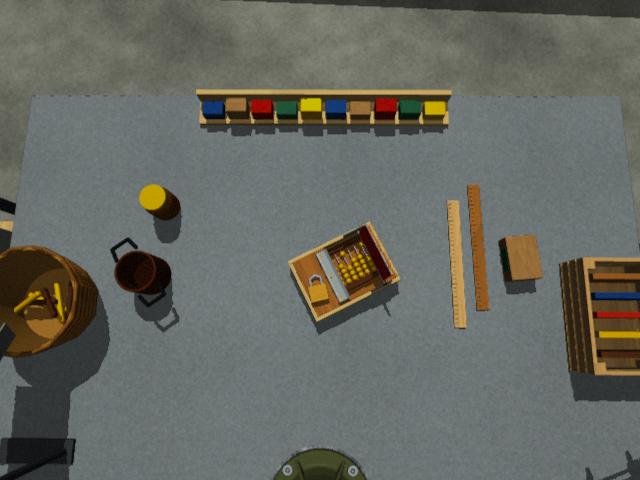

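View pics/side0.png

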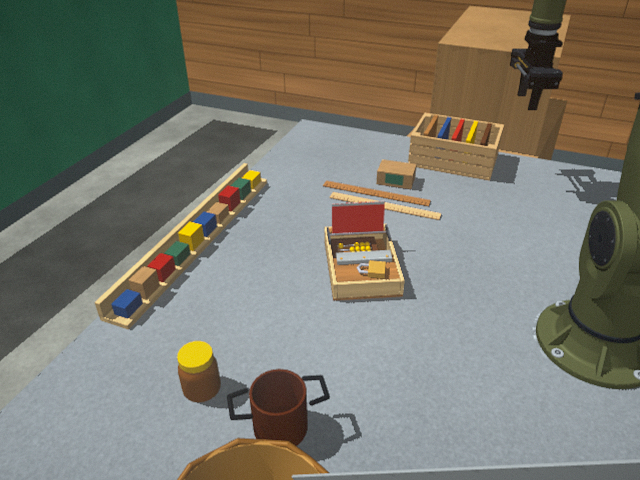

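Top view: the case is at about (345,270). Its covered end, with the lip and padlock, is at the left/down. The red flap stands at the right end, around (378,250). The side view shows the flap upright at (358,218) and the lip at (364,257). I'll measure these next.

Run:
```python
from h import *
d=shot('top'); im=cv2.cvtColor(d['frame'],cv2.COLOR_RGB2BGR); hsv=cv2.cvtColor(im,cv2.COLOR_BGR2HSV)
s=shot('side'); ims=cv2.cvtColor(s['frame'],cv2.COLOR_RGB2BGR)
m=((hsv[...,0]<35)&(hsv[...,1]>70)&(hsv[...,2]>60)).astype(np.uint8); m[:200]=0;m[340:]=0;m[:,:270]=0;m[:,430:]=0
m=cv2.morphologyEx(m,cv2.MORPH_CLOSE,np.ones((7,7)))
c=max(cv2.findContours(m,0,2)[0],key=cv2.contourArea); h=cv2.convexHull(c)
q=cv2.approxPolyDP(h,5,True)[:,0]; print('quad',q.tolist())
P=np.array([onz(d,p,.045) for p in q]); print(P.round(4).tolist(), [round(float(np.linalg.norm(P[i]-P[i-1])),4) for i in range(len(P))])
pts=np.array([onz(d,p,.045)[:2] for p in h[:,0]],np.float32); r=cv2.minAreaRect(pts); print('rect',r)
for n,dd,i,box in(('top',d,im,(200,340,270,430)),('side',s,ims,(180,310,300,430))):
    hv=cv2.cvtColor(i,cv2.COLOR_BGR2HSV); k=(((hv[...,0]<6)|(hv[...,0]>172))&(hv[...,1]>150)&(hv[...,2]>50)).astype(np.uint8)
    z=np.zeros_like(k); a,b,e,f=box; z[a:b,e:f]=k[a:b,e:f]
    c=max(cv2.findContours(z,0,2)[0],key=cv2.contourArea); print(n,'red',cv2.approxPolyDP(c,2,True)[:,0].tolist())
a=cv2.resize(im[205:335,275:415],None,fx=4,fy=4,interpolation=2); b=cv2.resize(ims[185:310,315:415],None,fx=4,fy=4,interpolation=2)
out=np.zeros((520,560+240,3),np.uint8); out[:520,:560]=a; b2=cv2.resize(b,(240,300)); out[:300,560:]=b2
cv2.imwrite('pics/crop1.png',out)
```

```text
quad [[369, 221], [400, 279], [316, 321], [288, 261]]
[[0.6094, -0.1081, 0.045], [0.4764, -0.176, 0.045], [0.3826, 0.0111, 0.045], [0.5156, 0.076, 0.045]] [0.2066, 0.1493, 0.2093, 0.148]
rect ((0.49549949169158936, -0.049468621611595154), (0.15154792368412018, 0.21105043590068817), 26.77183723449707)
top red [[385, 277]]
side red [[383, 205], [333, 207], [333, 232], [381, 230]]
```

View pics/crop1.png

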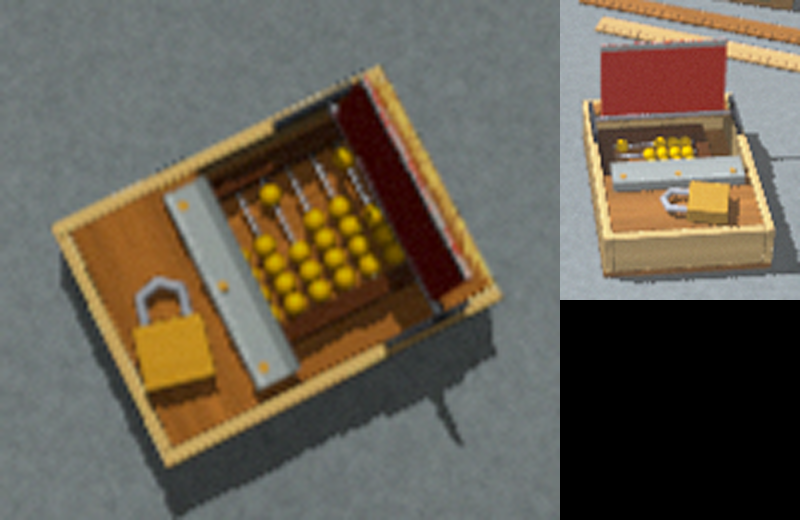

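```bash
cat >> h.py <<'E'
A=np.radians(26.8); EX=np.array([np.cos(A),np.sin(A),0]); EY=np.array([-np.sin(A),np.cos(A),0])
O=np.array([.4955,-.0495,0])-.005*EY
def W(x,y,z): return O+x*EX+y*EY+np.array([0,0,z])
def C(p): p=np.array(p)-O; return np.array([p@EX,p@EY,p[2]])
def tri(a,b):
    (o,r),(p,s)=a,b; M=np.c_[r,-s]; t=np.linalg.lstsq(M,p-o,rcond=None)[0]; P,Q=o+t[0]*r,p+t[1]*s
    return (P+Q)/2,np.linalg.norm(P-Q)
def plane0(d,uv,x0=0):  # ray to plane case x=x0 -> case coords
    o,r=ray(d,uv); return C(o+r*((x0-(o-O)@EX)/(r@EX)))
E
python3 - <<'E'
from h import *
t=shot('top'); s=shot('side')
def L(d,lo): # grey/tin strip above red: report column profile of flap mid in side
    pass
e,g=tri(ray(t,(379.3,249.3)),ray(s,(358,203.2))); c=C(e); print('edge case',c.round(4),'gap',g,'theta',np.arctan2(c[2]-.048,c[1]+.066),'r',np.hypot(c[2]-.048,c[1]+.066))
for a,b in (((366,225.5),(333,204)),((392,273),(383,202.5))): print(C(tri(ray(t,a),ray(s,b))[0]).round(4))
for u in((276,205),): pass
# lip front in top crop: (205,177)-(298,367) -> px
for q in((275+205/4,205+177/4),(275+298/4,205+367/4)): print('lip front',C(onz(t,q,.057)).round(4))
print('case corners side',[C(onz(s,p,.045)).round(3).tolist() for p in((315+586/2.4-560/2.4,185+102/2.4),(315+(603-560)/2.4,185+238/2.4),(315+(772-560)/2.4,185+230/2.4))])
print('crate',onz(t,(565,260),.1).round(3),onz(t,(585,375),.1).round(3))
print('pin W',W(0,-.066,.048),'approach',W(0,-.140,.2))
E
```

```text
edge case [-0.0008 -0.0762  0.1207] gap 0.0010675658927635856 theta 1.7095149620607235 r 0.07342112403412283
[ 0.0566 -0.0743  0.1231]
[-0.0575 -0.0766  0.1193]
lip front [0.0582 0.0193 0.057 ]
lip front [-0.0594  0.0206  0.057 ]
case corners side [[0.071, -0.094, 0.045], [0.075, 0.11, 0.045], [-0.072, 0.112, 0.045]]
crate [ 0.513 -0.519  0.1  ] [ 0.279 -0.537  0.1  ]
pin W [ 0.52751231 -0.11287359  0.048     ] approach [ 0.56087724 -0.17892494  0.2       ]
```

Call:
jog_arm([
  [0,0.08,0.08,0,0,0,0.2],
  [0,0.13,0.16,0,0,0,0.45],
  [0,0.18,0.24,0,0,0,0.65],
  [0,0.23,0.32,0,0,0,0.85],
  [0,0.28,0.37,0,0,0,1.0],
], grip_force=10)

```text
time: 0.72
position: [0.3555, -0.4397, 0.2227]
tool_rot: [2.835, 1.353, -0.001]
ft_force: [1.0, -0.8, -0.2]
grip_width: 0.707
grip_force: 0.0
```

Call:
jog_arm([
  [0,0.07,0.09,0,0,0,0.2],
  [0,0.13,0.16,0,0,0,0.45],
  [0,0.19,0.24,0,0,0,0.65],
  [0,0.24,0.31,0,0,0,0.85],
  [0,0.28,0.36,0,0,0,1.0],
])

```text
time: 1.13
position: [0.484, -0.2756, 0.2229]
tool_rot: [2.387, 2.041, -0.0]
ft_force: [0.6, 0.0, -0.5]
grip_width: 0.323
grip_force: 0.0
```

Call:
jog_arm([
  [0,0.03,0.03,0,0,0,0.2],
  [0,0.06,0.07,0,0,0,0.45],
  [0,0.08,0.11,0,0,0,0.65],
  [0,0.1,0.127,0,0,0,0.85],
  [0,0.1,0.127,0,0,0,1.0],
])

```text
time: 1.55
position: [0.5355, -0.2097, 0.2228]
tool_rot: [1.77, 2.595, 0.004]
ft_force: [0.1, 0.8, 0.5]
grip_width: 0.019
grip_force: 0.0
```

Call:
jog_arm([
  [0,0,0,0,0,0,0.2],
  [0,0,0,0,0,0,0.2],
  [0,0,0,0,0,0,0.2],
  [0,0,0,0,0,0,0.2],
  [0,0,0,0,0,0,0.2],
])

```text
time: 1.97
position: [0.5331, -0.2141, 0.2226]
tool_rot: [1.649, 2.674, -0.0]
ft_force: [0.9, -0.8, -0.9]
grip_width: 0.007
grip_force: 0.0
```

Run:
```python
from h import *
from scipy.spatial.transform import Rotation as R
s=ctrl.get_state(); M=R.from_rotvec(s['tool_rot']).as_matrix(); print(s['position'],C(s['position']).round(4),s['ft_force'],s['grip_width'],s['joint_positions'].round(2))
print('tool y deg',np.degrees(np.arctan2(M[1,1],M[0,1])),'z',M[:,2].round(4))
a=shot('side'); 
t=shot('top'); f=lambda d,x,y,w,h:cv2.resize(cv2.cvtColor(d['frame'],cv2.COLOR_RGB2BGR)[y:y+h,x:x+w],None,fx=3,fy=3,interpolation=2)
cv2.imwrite('pics/p2.png',np.hstack([f(a,295,130,130,180),f(t,290,190,130,180)]))
```

```text
[ 0.53310506 -0.21405343  0.22260912] [-0.0406 -0.1588  0.2226] [ 0.93445138 -0.7563042  -0.90571697] 0.007148389945628801 [ 0.82  0.2  -0.55  1.63  0.11  1.34  0.72]
tool y deg 26.659390385207224 z [ 1.e-04 -1.e-04 -1.e+00]
```

View pics/p2.png

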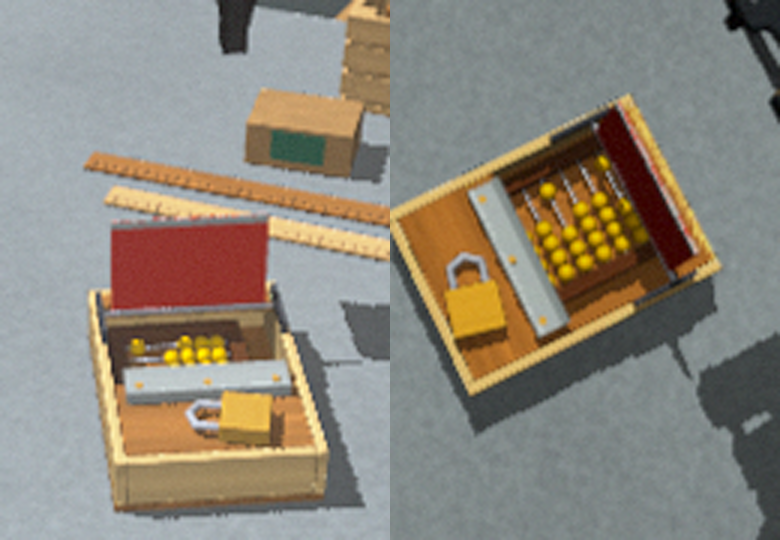

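Side crop: the closed fingertips are at (233,40), clear behind the case, and nothing has moved. Next I go down behind the flap.

Call:
jog_arm([
  [0,0.006,0.03,-0.07,0,0,0],
  [0,0.014,0.06,-0.14,0,0,0],
  [0,0.021,0.09,-0.21,0,0,0],
  [0,0.0285,0.124,-0.27,0,0,0],
  [0,0.0285,0.124,-0.289,0,0,0],
])

```text
time: 2.48
position: [0.545, -0.1466, 0.0735]
tool_rot: [-1.637, -2.672, -0.001]
ft_force: [-0.8, 0.7, -0.3]
grip_width: 0.008
grip_force: 0.0
```

Call:
jog_arm([
  [0,0,0,0,0,0,0],
  [0,0,0,0,0,0,0],
  [0,0,0,0,0,0,0],
  [0,0,0,0,0,0,0],
  [0,0,0,0,0,0,0],
])

```text
time: 2.9
position: [0.5485, -0.1532, 0.0799]
tool_rot: [1.647, 2.671, 0.0]
ft_force: [-0.3, -0.0, 0.4]
grip_width: 0.007
grip_force: 0.0
```

```bash
cat >> h.py <<'E'
def st():
    s=ctrl.get_state(); f=s['ft_force']; print('t',round(s['time'],2),'case',C(s['position']).round(4),'F case x,y,z',np.round([f@EX,f@EY,f[2]],2))
E
python3 -c "
from h import *; st()"
```

```text
t 2.9 case [ 0.0006 -0.1115  0.0799] F case x,y,z [-0.29  0.13  0.41]
```

Call:
jog_arm([
  [0,-0.007,0.014,-0.002,0,0,0],
  [0,-0.013,0.026,-0.004,0,0,0],
  [0,-0.018,0.036,-0.006,0,0,0],
  [0,-0.022,0.044,-0.008,0,0,0],
  [0,-0.025,0.05,-0.008,0,0,0],
])

```text
time: 3.32
position: [0.5347, -0.1261, 0.0741]
tool_rot: [1.645, 2.676, -0.0]
ft_force: [-0.1, -1.1, 1.6]
grip_width: 0.007
grip_force: 0.4
```

Run:
```python
from h import *; st()
a=shot('side'); t=shot('top'); f=lambda d,x,y,w,h:cv2.resize(cv2.cvtColor(d['frame'],cv2.COLOR_RGB2BGR)[y:y+h,x:x+w],None,fx=3,fy=3,interpolation=2)
cv2.imwrite('pics/p3.png',np.hstack([f(a,295,130,130,180),f(t,290,190,130,180)])); st()
```

```text
t 3.32 case [ 0.0005 -0.0811  0.0741] F case x,y,z [-0.6  -0.9   1.57]
t 3.42 case [ 0.0005 -0.0809  0.0741] F case x,y,z [ 0.22 -0.3  -0.64]
```

View pics/p3.png

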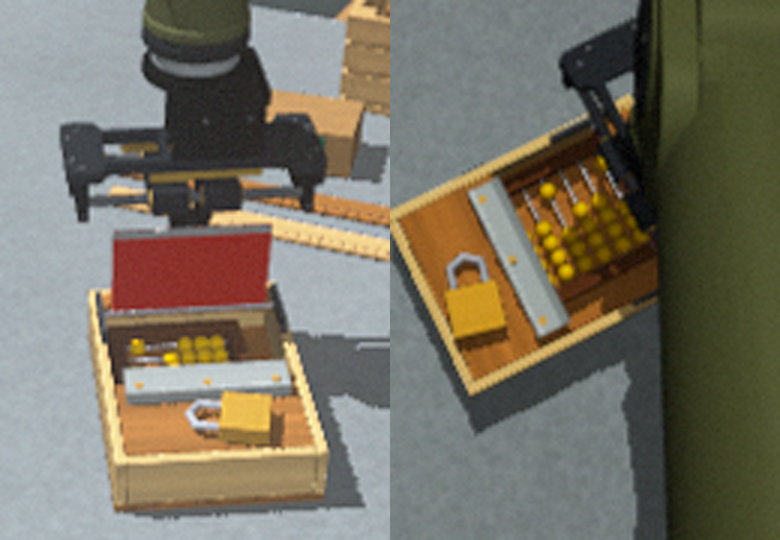

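The side crop shows the flap's tin edge at about (190,229). The flap is near upright with the fingers behind it, and the lip and padlock are unmoved. I keep pushing it over.

Call:
jog_arm([
  [0,-0.004,0.008,-0.0005,0,0,0],
  [0,-0.008,0.016,-0.001,0,0,0],
  [0,-0.012,0.024,-0.0015,0,0,0],
  [0,-0.015,0.03,-0.002,0,0,0],
  [0,-0.017,0.034,-0.002,0,0,0],
])

```text
time: 3.83
position: [0.5262, -0.1095, 0.0729]
tool_rot: [1.646, 2.676, -0.0]
ft_force: [0.4, -1.4, -1.3]
grip_width: 0.006
grip_force: 0.7
```

```bash
cat >> h.py <<'E'
def edge(name=None):
    d=shot('side',name); i=cv2.cvtColor(d['frame'],cv2.COLOR_RGB2HSV)
    k=((i[...,0]<6)|(i[...,0]>172))&(i[...,1]>140)&(i[...,2]>40); k[:,:322]=0;k[:,400:]=0;k[:185]=0;k[:290]&=True;k[290:]=0
    r=np.where(k[:,352:366].sum(1)>7)[0]; print('red rows',r.min(),r.max(),'n',k.sum())
    p=plane0(d,(358,r.min()-1)); return d,r
def pred(d):
    for th in range(100,-1,-15):
        t=np.radians(th); n=np.array([-np.sin(t),np.cos(t)]); e=np.array([-.0645,.048])+.078*np.array([np.cos(t),np.sin(t)])-.0015*n
        print(th,proj(d,W(0,*e)).round(1)[0],end=' ')
    print()
E
python3 - <<'E'
from h import *; st(); d,r=edge(); pred(d); st()
E
```

```text
t 3.83 case [ 0.0004 -0.0624  0.0729] F case x,y,z [-0.24 -1.39 -1.26]
red rows 220 231 n 630
100 [357.9 201.5] 85 [359.2 206.2] 70 [360.4 212.9] 55 [361.3 221.1] 40 [362.  230.2] 25 [362.4 239.4] 10 [362.4 248.1] 
t 3.88 case [ 0.0004 -0.0621  0.073 ] F case x,y,z [-0.73 -1.09 -1.36]
```

Call:
jog_arm([
  [0,-0.004,0.008,-0.001,0,0,0],
  [0,-0.008,0.016,-0.004,0,0,0],
  [0,-0.0115,0.023,-0.008,0,0,0],
  [0,-0.0145,0.029,-0.012,0,0,0],
  [0,-0.0155,0.031,-0.014,0,0,0],
])

```text
time: 4.3
position: [0.5184, -0.0934, 0.0658]
tool_rot: [-1.645, -2.676, -0.0]
ft_force: [1.9, -1.3, 0.6]
grip_width: 0.013
grip_force: 0.7
```

Run:
```python
from h import *; st(); d,r=edge()
```

```text
t 4.3 case [ 0.0006 -0.0445  0.0658] F case x,y,z [ 1.09 -1.96  0.65]Traceback (most recent call last):
  File "<stdin>", line 1, in <module>
  File "h.py", line 30, in edge
    r=np.where(k[:,352:366].sum(1)>7)[0]; print('red rows',r.min(),r.max(),'n',k.sum())
                                                           ~~~~~^^
    return umr_minimum(a, axis, None, out, keepdims, initial, where)
ValueError: zero-size array to reduction operation minimum which has no identity
```

Run:
```python
from h import *; st()
a=shot('side'); pred(a)
cv2.imwrite('pics/p4.png',cv2.resize(cv2.cvtColor(a['frame'],cv2.COLOR_RGB2BGR)[180:310,310:420],None,fx=4,fy=4,interpolation=2))
```

```text
t 4.35 case [ 0.0006 -0.0445  0.0657] F case x,y,z [-0.68 -0.77  0.42]
100 [357.9 201.5] 85 [359.2 206.2] 70 [360.4 212.9] 55 [361.3 221.1] 40 [362.  230.2] 25 [362.4 239.4] 10 [362.4 248.1]
```

View pics/p4.png

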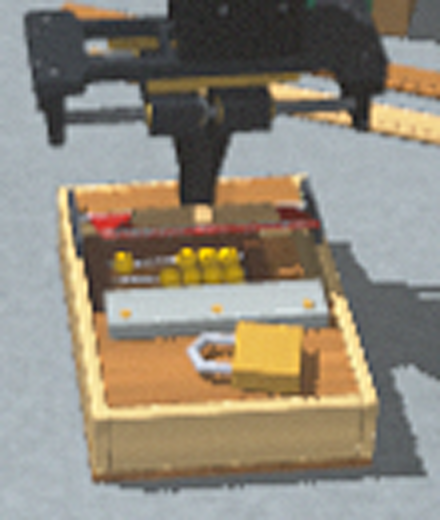

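The flap's edge is at crop (205,228), so it stands at about 29°. The fingertip sits at (200,200), behind the step and just as intended. Next I press it down.

Call:
jog_arm([
  [0,-0.002,0.004,-0.006,0,0,0],
  [0,-0.0035,0.007,-0.012,0,0,0],
  [0,-0.005,0.01,-0.018,0,0,0],
  [0,-0.006,0.012,-0.023,0,0,0],
  [0,-0.007,0.014,-0.026,0,0,0],
])

```text
time: 4.82
position: [0.5152, -0.0872, 0.0527]
tool_rot: [-1.646, -2.675, -0.0]
ft_force: [0.3, -0.4, 0.1]
grip_width: 0.006
grip_force: 0.8
```

Call:
jog_arm([
  [0,0,0,0,0,0,0],
  [0,0,0,-0.001,0,0,0],
  [0,0,0,-0.001,0,0,0],
  [0,0,0,-0.001,0,0,0],
  [0,0,0,-0.001,0,0,0],
])

```text
time: 5.23
position: [0.515, -0.087, 0.0525]
tool_rot: [-1.646, -2.675, -0.0]
ft_force: [-0.8, -0.2, 1.2]
grip_width: 0.006
grip_force: 0.4
```

Run:
```python
from h import *; st()
a=shot('side'); st()
cv2.imwrite('pics/p5.png',cv2.resize(cv2.cvtColor(a['frame'],cv2.COLOR_RGB2BGR)[200:290,310:410],None,fx=6,fy=6,interpolation=2))
```

```text
t 5.23 case [ 0.0005 -0.0372  0.0525] F case x,y,z [-0.78  0.17  1.2 ]
t 5.28 case [ 0.0005 -0.0373  0.0525] F case x,y,z [-0.55  1.11  0.11]
```

View pics/p5.png

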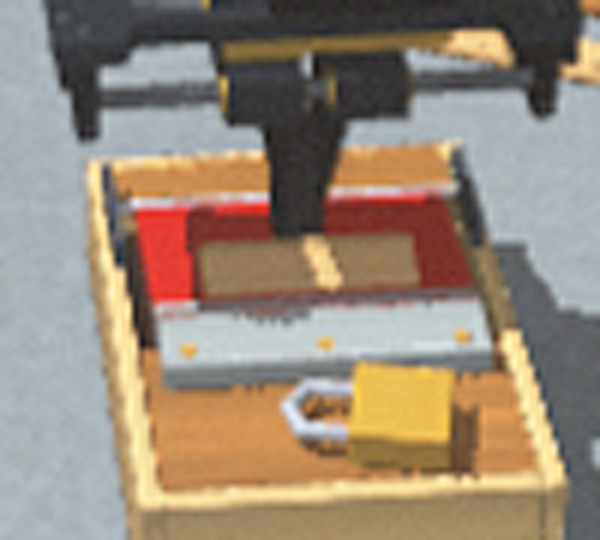

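The flap is almost flat now, with its edge at crop (310,300) just before the lip and the fingertip at (300,235) on the hinge side of the step. I press gently until it reaches the hard stop.

Call:
jog_arm([
  [0,0,0,-0.001,0,0,0],
  [0,0,0,-0.002,0,0,0],
  [0,0,0,-0.003,0,0,0],
  [0,0,0,-0.004,0,0,0],
  [0,0,0,-0.004,0,0,0],
])

```text
time: 5.7
position: [0.5152, -0.0871, 0.0505]
tool_rot: [-1.646, -2.676, -0.0]
ft_force: [-1.0, 0.8, 1.4]
grip_width: 0.009
grip_force: 0.6
```

Call:
jog_arm([
  [0,0,0,-0.001,0,0,0],
  [0,0,0,-0.0015,0,0,0],
  [0,0,0,-0.002,0,0,0],
  [0,0,0,-0.002,0,0,0],
  [0,0,0,-0.002,0,0,0],
])

```text
time: 6.12
position: [0.5153, -0.0872, 0.0499]
tool_rot: [1.646, 2.676, 0.0]
ft_force: [-2.7, 1.4, 4.7]
grip_width: 0.007
grip_force: 2.5
```

```bash
python3 -c "
from h import *; st(); edge; ctrl.get_image('side'); st()"
```

```text
t 6.12 case [ 0.0007 -0.0376  0.0499] F case x,y,z [-1.76  2.46  4.69]
t 6.17 case [ 0.0007 -0.0375  0.0498] F case x,y,z [-1.22  2.96  5.34]
```

Call:
jog_arm([
  [0,-0.002,0.004,0,0,0,0],
  [0,-0.004,0.008,0,0,0,0],
  [0,-0.006,0.012,0,0,0,0],
  [0,-0.008,0.016,0,0,0,0],
  [0,-0.009,0.018,0,0,0,0],
])

```text
time: 6.58
position: [0.5112, -0.0787, 0.0499]
tool_rot: [1.646, 2.674, -0.0]
ft_force: [1.1, -2.9, 2.6]
grip_width: 0.007
grip_force: 2.2
```

```bash
python3 -c "
from h import *; st(); ctrl.get_image('side'); st()"
```

```text
t 6.58 case [ 0.0009 -0.0281  0.0499] F case x,y,z [-0.39 -3.1   2.55]
t 6.63 case [ 0.0009 -0.0279  0.0499] F case x,y,z [-0.18 -3.86  3.7 ]
```

Call:
jog_arm([
  [0,-0.0015,0.003,-0.0003,0,0,0],
  [0,-0.003,0.006,-0.0003,0,0,0],
  [0,-0.0045,0.009,-0.0003,0,0,0],
  [0,-0.006,0.012,-0.0003,0,0,0],
  [0,-0.007,0.014,-0.0003,0,0,0],
])

```text
time: 7.05
position: [0.5075, -0.0713, 0.0498]
tool_rot: [1.646, 2.675, 0.0]
ft_force: [1.4, -2.8, 5.8]
grip_width: 0.006
grip_force: 3.5
```

Run:
```python
from h import *; st()
a=shot('side'); st()
cv2.imwrite('pics/p6.png',cv2.resize(cv2.cvtColor(a['frame'],cv2.COLOR_RGB2BGR)[200:290,310:410],None,fx=6,fy=6,interpolation=2))
```

```text
t 7.05 case [ 0.0009 -0.0198  0.0498] F case x,y,z [-0.04 -3.13  5.81]
t 7.1 case [ 0.0009 -0.0196  0.0498] F case x,y,z [-0.49 -1.78  4.87]
```

View pics/p6.png

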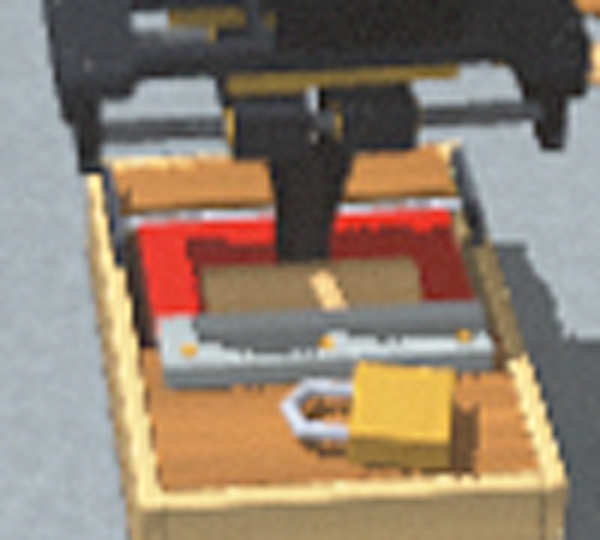

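The flap is flat and its edge has gone under the lip front at crop row ~315. The step front is at row ~265. I keep pushing.

Call:
jog_arm([
  [0,-0.0015,0.003,0,0,0,0],
  [0,-0.003,0.006,0,0,0,0],
  [0,-0.0045,0.009,0,0,0,0],
  [0,-0.006,0.012,0,0,0,0],
  [0,-0.007,0.014,0,0,0,0],
])

```text
time: 7.52
position: [0.5039, -0.0643, 0.0498]
tool_rot: [1.646, 2.675, -0.0]
ft_force: [1.5, -2.4, 5.6]
grip_width: 0.008
grip_force: 3.5
```

```bash
python3 -c "
from h import *; st(); ctrl.get_image('side'); st()"
```

```text
t 7.52 case [ 0.0009 -0.012   0.0498] F case x,y,z [ 0.25 -2.85  5.55]
t 7.57 case [ 0.0009 -0.0118  0.0498] F case x,y,z [-0.18 -2.77  6.02]
```

Call:
jog_arm([
  [0,-0.0005,0.001,0,0,0,0],
  [0,-0.001,0.002,0,0,0,0],
  [0,-0.0015,0.003,0,0,0,0],
  [0,-0.002,0.004,0,0,0,0],
  [0,-0.0025,0.005,0,0,0,0],
])

```text
time: 7.98
position: [0.5027, -0.0619, 0.0497]
tool_rot: [1.646, 2.675, -0.0]
ft_force: [0.9, -3.0, 6.3]
grip_width: 0.008
grip_force: 3.5
```

Call:
jog_arm([
  [0,-0.0003,0.0006,0,0,0,0],
  [0,-0.0006,0.0012,0,0,0,0],
  [0,-0.0009,0.0018,0,0,0,0],
  [0,-0.0009,0.0018,0,0,0,0],
  [0,-0.0009,0.0018,0,0,0,0],
])

```text
time: 8.4
position: [0.5026, -0.0617, 0.0498]
tool_rot: [1.646, 2.674, -0.0]
ft_force: [2.4, -5.2, 6.3]
grip_width: 0.005
grip_force: 3.4
```

```bash
python3 -c "
from h import *; st(); ctrl.get_image('side'); st()"
```

```text
t 8.4 case [ 0.0009 -0.0091  0.0498] F case x,y,z [-0.21 -5.69  6.26]
t 8.45 case [ 0.0009 -0.0091  0.0498] F case x,y,z [-0.49 -5.96  5.2 ]
```

Call:
jog_arm([
  [0,-0.0003,0.0006,0,0,0,0],
  [0,-0.0006,0.0012,0,0,0,0],
  [0,-0.0006,0.0012,0,0,0,0],
  [0,-0.0006,0.0012,0,0,0,0],
  [0,-0.0006,0.0012,0,0,0,0],
])

```text
time: 8.87
position: [0.5026, -0.0616, 0.0498]
tool_rot: [1.646, 2.673, -0.0]
ft_force: [4.0, -5.6, 4.2]
grip_width: 0.0
grip_force: 3.9
```

```bash
python3 -c "
from h import *; st(); ctrl.get_image('side'); st()"
```

```text
t 8.87 case [ 0.0009 -0.009   0.0498] F case x,y,z [ 1.01 -6.79  4.23]
t 8.92 case [ 0.0009 -0.009   0.0498] F case x,y,z [ 0.18 -5.83  4.58]
```

Motion has stopped at about 6 N, so the flap is home. I release it and lift clear.

Call:
jog_arm([
  [0,0.0003,-0.0006,0.001,0,0,0],
  [0,0.001,-0.002,0.004,0,0,0],
  [0,0.002,-0.004,0.02,0,0,0],
  [0,0.002,-0.004,0.06,0,0,0],
  [0,0.002,-0.004,0.12,0,0,0],
])

```text
time: 9.33
position: [0.4988, -0.0605, 0.1065]
tool_rot: [-1.64, -2.668, 0.002]
ft_force: [-0.1, 0.1, -0.3]
grip_width: 0.006
grip_force: 0.0
```

Call:
jog_arm([
  [0,0,0,0.07,0,0,0],
  [0,0.02,-0.05,0.14,0,0,0],
  [0,0.04,-0.12,0.18,0,0,0],
  [0,0.06,-0.19,0.2,0,0,0],
  [0,0.06,-0.26,0.2,0,0,0],
])

```text
time: 9.75
position: [0.535, -0.1921, 0.2118]
tool_rot: [1.641, 2.675, 0.004]
ft_force: [0.3, -0.8, -0.9]
grip_width: 0.005
grip_force: 0.0
```

Call:
jog_arm([
  [0,0,-0.07,0,0,0,0],
  [0,0,-0.14,0,0,0,0],
  [0,0,-0.16,0,0,0,0],
  [0,0,-0.16,0,0,0,0],
  [0,0,-0.16,0,0,0,0],
])

```text
time: 10.17
position: [0.5322, -0.2704, 0.208]
tool_rot: [-1.644, -2.672, -0.003]
ft_force: [0.1, 0.3, 0.1]
grip_width: 0.003
grip_force: 0.0
```

Run:
```python
from h import *; st()
a=shot('side'); t=shot('top'); f=lambda d,x,y,w,h:cv2.resize(cv2.cvtColor(d['frame'],cv2.COLOR_RGB2BGR)[y:y+h,x:x+w],None,fx=4,fy=4,interpolation=2)
cv2.imwrite('pics/p7.png',np.hstack([f(a,315,195,95,115),f(t,285,215,100+5,115)]))
for k in(0,.024): print(k,'pin px',proj(t,[W(-.05,-.066+k,.05),W(.05,-.066+k,.05)]).round(1).tolist(),'step px top',proj(t,[W(-.04,-.022+k,.0575),W(.04,-.022+k,.0575)]).round(1).tolist())
```

```text
t 10.17 case [-0.0668 -0.2087  0.208 ] F case x,y,z [0.24 0.19 0.11]
0 pin px [[382.1, 275.8], [361.5, 236.4]] step px top [[362.7, 280.2], [346.4, 248.3]]
0.024 pin px [[372.5, 280.6], [352.1, 241.1]] step px top [[353.0, 285.0], [336.8, 253.0]]
```

View pics/p7.png

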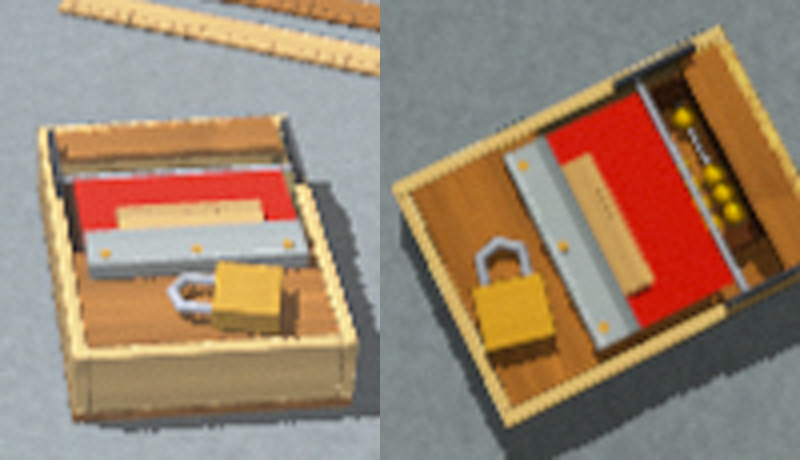

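The flap lies flat and its edge is hidden under the lip. The step face in the top view runs from (337,253) to (354,284), against (337,253) to (353,285) predicted for full tuck. The padlock is where it was, so I hand the job in.

```bash
python3 -c "
from bench import ctrl; print(ctrl.close_job())"
```

```text
the job is handed in; nothing more can be done
None
```

The case is shut and the job handed in: the flap is flat, its edge fully under the lip, and it stayed down after release; measured push forces stayed under about 8 N, and the padlock looked unmoved (no verdict was returned).

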